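# Slide the spacer plate out over the end of the bottle filler

## Robot

A 6-joint arm with a two-finger parallel gripper is mounted at the origin on the work surface. World frame = base frame: x ahead of the robot, y to its left, z up, the work surface at z = 0. Lengths are in m, angles in rad, forces in N, time in s.
With the tool pointing down it reaches from about 0.35 to 0.975 m from the base axis. Payload 7.1 kg.
Tool frame: the origin (TCP) lies midway between the tips of the shut fingers; the grasp point (between the pads) lies 19 mm behind it; z points along the fingers, x is the direction in which the jaws open and shut, and the axes are right-handed (so a half turn about z gives the same grasp; the last joint's range is limited). The gripper opens to 88 mm and grips with 3 to 60 N. Pads are 20 mm wide; open, the fingers measure 115 mm over their backs; the gripper's body (75 mm by 178 mm) begins 61 mm behind the grasp point.
Start: joints at [1.313, 0.423, 1.63, -0, 1.089, -0.019], TCP at [0.148, 0.607, 0.223] pointing down, gripper open.
Joint ranges: [-3, 3], [-0.9, 2.11], [0.09, 2.58], [-1.31, 4.45], [0.11, 2.69], [-2.54, 2.54]. Speed limits (rad/s): [2.39, 2.39, 3.01, 3.14, 3.14, 3.14].

## Interface

Orientations are given as a 3x3 rotation matrix whose columns are the frame's x, y, z axes.
In Python, from bench import arm gives the robot as it stands.
- The arm moves only by the tool jog_arm, never from a script. Its argument "plan" is a list of rows, each a list of 6 numbers: the shift along the world's x, y, z each as a share of 30 mm, from -1 to 1, then the turn, a rotation vector about the world's x, y, z each as a share of 0.08 rad, from -1 to 1. A call has 1 to 10 rows; each row shifts and turns the pose as measured when the row begins; what a row does not reach is not made up. A row lasts 1/8 s, in which the tool goes at most 62.5 mm and 10.7 degrees, less where a joint would pass 70% of its speed; a pose out of reach is approached as far as the arm can. A call with a number of a shift or a turn outside -1 to 1 is refused whole. A call with a gripper value outside its range is refused whole. "claw" is the opening, from 0 (shut) to 1 (fully open), set as the call begins (left out, the last holds). The fingers move at their own pace and stop on an object; the grip force is fixed at half the most. Time passes only in rows, so rows that do not move let the fingers close. It gives the time, the measured TCP pose, the force and the opening at its end, in the units of the state.
- arm.state(): the state, without advancing time (a new reading comes with each control period).
- arm.read_camera(name): name is "scene" or "top" or "wrist"; returns a dict with "frame" (400x640x3 uint8, blue, green, red), "fx", "fy", "cx", "cy" (pixels), "rvec" (rotation vector, rad) and "tvec" (3), from world to camera coordinates, as OpenCV has them. Camera axes: x right, y down, z forward; pixel columns grow to the right and rows downward; lengths in m; the calibration is good to about 2 mm. The wrist camera is an equidistant fisheye: a pixel r from the principal point sees the ray r / f radians off the axis. A picture is of the moment at which its call begins. There is no depth.
- arm.close_job(): hands the job in, once; it reports no verdict.
Trained networks look in a picture, given as the dict that the camera call returned (one of the last four; its "shot" number tells which), for a name from the list of things; names that differ only in an ending like _2 or _b are one class to them, and where a whole thing is asked for, a point or a joint stands for the part that bears it (a point fixed in the world has none). Each returns a list of dicts, best first, with "p" (0 to 1); they miss things now and then, are a little off and sometimes report something else, mostly with a low value. They report only what shows in the picture. A call takes as long as a camera call. They do not tell look-alikes from the thing itself.
- arm.recognise(picture, label): "rect" ([left, top, width, height] in pixels, round what is visible of it).
- arm.masks_of(picture, label): "mask" (400x640 bool, what is visible of it) and "rect" ([left, top, width, height] in pixels, round what is visible of it).
- arm.mark_of(picture, label): "uv" ([column, row] in pixels: a listed point, or the origin of a listed thing).
The state is a dict: "t": time; "joint_positions": joint angles; "joint_vel": joint speeds; "joint_torque": joint torques, N m; "eef_pos": TCP position; "ee_rot": TCP orientation; "force": force on the tool from outside, world axes, zero at the start; "wrist_torque": the same for the moment, N m; "finger_gap": finger opening in m.
Only numpy, scipy, OpenCV 4.12 (cv2) and the standard library are available. Lean on these libraries where they do the work, as an engineer would, in place of code of your own. Each camera call takes 0.05 s, during which the arm holds its last target. There are 200 camera calls.

## Task

We are changing the bottle filler over to another bottle size. On the filler's base, push the bare aluminium spacer plate steadily along its channel, away from the filling heads, until about 5 cm of it (a bit under a third of its length) sticks out over the open end of the base, so that the next person can take it by its edge. Only push it: keep it lying flat, do not lift it, and leave the blue plate, the bottles and the other things on the bench where they are.

Things in the scene. Friction and masses are not known exactly. Their poses are not given: they have to be found in the camera images.
- filler: Two-head bottle filler, fixed. Its base is a long black deck, 230 mm wide (its x), 640 mm long (its y), surface 40 mm above the bench. Origin: on the bench under the deck, midway across, 160 mm from the open end. Its y axis runs along the channels towards the open end, where the deck simply stops, without lip, at y = +160 mm; the bench lies 40 mm below.
- rail_mid (a point): On top of the middle one of three steel rails, 50 mm above the bench, at the filler's x = 0, y = -40 mm. The rails are 8 mm wide, stand 10 mm above the deck at x = -101, 0 and +101 mm, run from y = -240 to +160 mm, and leave two parallel channels 93 mm wide, centred on x = -50.5 and +50.5 mm.
- heads (a point): Midway between the tips of the two filling heads, 275 mm above the bench, at the filler's x = 0, y = -360 mm. The heads (orange bungs, black valves, levers, up to 430 mm high; pressure gauge to 476 mm) stand over x = -50.5 and +50.5 mm, on columns at y = -445 mm. Between y = -300 mm and the open end only the two plates lie on the deck, with free air above.
- open_end (a point): Middle of the deck's open end, on the deck's upper edge, 40 mm above the bench. Same axes as the filler: y points out over the end, z up.
- alu_plate: The plate to push: bare aluminium, 86 mm wide (its x), 160 mm long (its y) and 6 mm thick, about 0.15 to 0.3 kg, two thin dark rings marked on its top. It lies loose and flat in either one of the two channels, long side along it, with 2 to 5 mm of play to the rail on each side. Origin: centre of its underside, on the deck; its y axis points towards the open end, as the filler's does.
- plate_end (a point): Middle of the aluminium plate's leading end (the one nearest the open end), at its underside: 80 mm along the plate's y axis from its origin. It starts 30 to 100 mm short of the open end; the opposite end of the plate, the one to push on, is 160 mm behind it.
- blue_plate: Blue plastic plate of the same shape and size (86 x 160 x 6 mm), loose on the deck in the other channel; origin at the centre of its underside; must stay where it is.
- bottle_a: amber glass longneck bottle, loose, upright, 61 mm diameter, 230 mm tall; origin at the centre of its underside; must stay where it is. Stands on the deck under one filling head.
- bottle_b: amber glass longneck bottle, loose, upright, 61 mm diameter, 230 mm tall; origin at the centre of its underside; must stay where it is. Stands on the deck under the other filling head.
- bottle_c: amber glass longneck bottle, loose, upright, 61 mm diameter, 230 mm tall; origin at the centre of its underside; must stay where it is. Stands on the bench, far left.
- bottle_d: amber glass longneck bottle, loose, upright, 61 mm diameter, 230 mm tall; origin at the centre of its underside; must stay where it is. Stands on the bench, far left.
- cap_cup: Open stainless cup, loose, 84 mm across the rim, 75 mm tall, on the bench to the left of the open end; origin at the centre of its underside; must stay where it is.
- wrench: Steel wrench, loose, 170 mm long, lying flat on the bench at the left; origin under its middle; must stay where it is.
There are look-alikes about, which are no part of the job. There is more than one size of the alu_plate; the job needs the largest.

How it is judged:
By the outcome, as a careful person would: the job done as asked, in the order asked, and still so for the second after the job is handed in, with the robot touching nothing.
It also fails if it takes over 50 s, if anything falls off the work surface, if the arm or the gripper's body presses on something with over 40 N, if the wrist force passes 120 N, or if a joint passes its speed limit or range.

## Working session

There is one attempt and no reset: what is moved stays moved. The work goes in short steps, Python scripts to look and compute and a tool call to move; the robot and the scene stay as the last step left them, time stands still between calls to the robot, and variables do not carry over. Pictures are saved under pics/ and viewed, about 8 in all and at most 12, crops included, and the job is handed in when it is done.

Besides the shell and the picture viewer there is one more tool, called in YAML: its name, and indented under it one key for each argument. jog_arm: Moves the arm, as the interface text tells. Shift numbers are shares of 30 mm and turn numbers shares of 0.08 rad, none past 1 either way. Its arguments: {"type":"object","properties":{"plan":{"type":"array"},"claw":{"type":"number"}},"required":["plan"]}

```bash
mkdir -p pics; ls
cat > h.py <<'E'
import numpy as np, cv2
from bench import arm
def ray(c,uv):
    R=cv2.Rodrigues(np.array(c["rvec"],float))[0];t=np.array(c["tvec"],float).ravel()
    d=np.array([(uv[0]-c["cx"])/c["fx"],(uv[1]-c["cy"])/c["fy"],1.])
    return -R.T@t, R.T@d
def at_z(c,uv,z):
    o,d=ray(c,uv); return o+d*(z-o[2])/d[2]
E
python3 - <<'E'
from h import *
s=arm.state();print(s)
for n in ["scene","top"]:
    c=arm.read_camera(n);cv2.imwrite(f"pics/{n}0.png",c["frame"])
    print(n,c["fx"],c["cx"],c["cy"],ray(c,(320,200)))
    for l,z in [("alu_plate",.04),("blue_plate",.04),("plate_end",.04),("open_end",.04),("rail_mid",.05),("filler",0),("heads",.275),("cap_cup",0),("bottle_a",0.04)]:
        for m in arm.mark_of(c,l)[:4]: print(l,round(m["p"],2),np.round(m["uv"],1),at_z(c,m["uv"],z).round(4))
E
```

```text
pics
{'t': 0.0, 'joint_positions': array([ 1.31301155e+00,  4.23823443e-01,  1.63068887e+00, -3.95888145e-05,
        1.08858958e+00, -1.89972290e-02]), 'joint_vel': array([ 0.00029805, -0.00075294, -0.00118713,  0.00111069, -0.00259343,
        0.00154583]), 'joint_torque': array([ 1.31157325e-03, -5.44615674e+01, -2.73674852e+01,  6.46082824e-02,
        2.26203469e-02, -1.43262837e-04]), 'eef_pos': array([0.1476705 , 0.60673373, 0.221913  ]), 'ee_rot': array([[ 2.36506621e-01,  9.71629814e-01, -3.50849600e-04],
       [ 9.71628705e-01, -2.36506881e-01, -1.46831571e-03],
       [-1.50963767e-03,  6.37084420e-06, -9.99998860e-01]]), 'force': array([-0.06410155, -0.48977799,  0.72398547]), 'wrist_torque': array([ 0.04395018, -0.00392968,  0.03570444]), 'finger_gap': 0.08817715330096475}
scene 494.71081538102106 323.19919979148364 194.38849540624594 (array([1.24593903, 0.2609018 , 1.38260101]), array([-0.51066886, -0.1348872 , -0.84923097]))
alu_plate 0.69 [211.  151.3] [ 0.3286 -0.3609  0.04  ]
alu_plate 0.66 [184.7 206.1] [ 0.5544 -0.3677  0.04  ]
alu_plate 0.63 [283.5 246.5] [ 0.62
[... 1346 characters left out ...]
.6] [0.6206 0.0593 0.04  ]
plate_end 0.74 [424.3 249.4] [ 0.3155 -0.2679  0.04  ]
open_end 0.9 [300.5 184.2] [0.5547 0.1542 0.04  ]
rail_mid 0.76 [354.7 174.1] [ 0.5845 -0.0385  0.05  ]
rail_mid 0.61 [450.9 178.1] [ 0.5618 -0.3758  0.05  ]
rail_mid 0.24 [241.4 151.6] [0.6773 0.3642 0.05  ]
filler 0.71 [345.2 182.5] [ 0.5662 -0.0065  0.    ]
heads 0.85 [465.7 150.7] [ 0.5937 -0.3593  0.275 ]
heads 0.58 [344.4 164.9] [0.5584 0.0083 0.275 ]
cap_cup 0.7 [237.4 190.4] [0.5461 0.3865 0.    ]
bottle_a 0.95 [205.2 166.9] [0.6266 0.4956 0.04  ]
bottle_a 0.92 [445.6 149.5] [ 0.6698 -0.3683  0.04  ]
bottle_a 0.64 [343.9 164.6] [ 0.6228 -0.0019  0.04  ]
bottle_a 0.61 [242.7 150.9] [0.6829 0.3615 0.04  ]
```

View pics/scene0.png

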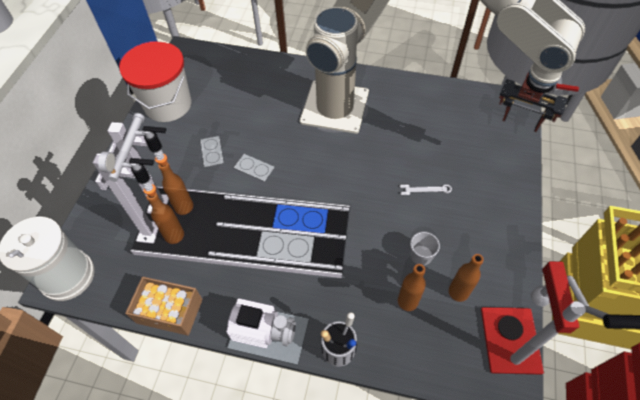

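View pics/top0.png

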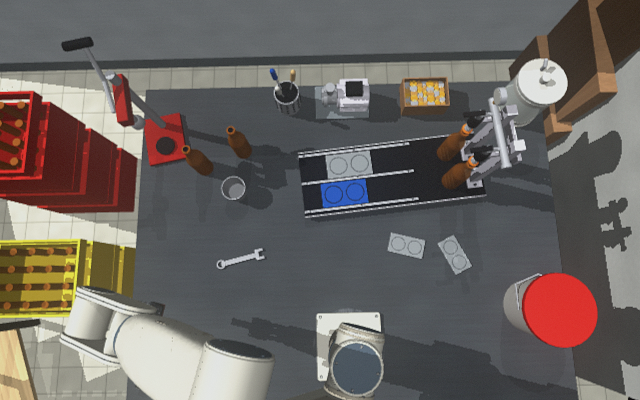

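The scene view shows the aluminium plate in the far channel (scene about 286,246; top 348,165) and the blue one in the near channel. The two small plates on the bare bench are the decoys. Next I'll get accurate plate and deck outlines.

Run:
```python
from h import *
for n in ["scene","top"]:
    c=arm.read_camera(n)
    for l in ["alu_plate","blue_plate"]:
        for m in arm.masks_of(c,l)[:5]:
            ys,xs=np.nonzero(m["mask"])
            P=np.array([at_z(c,q,.046)[:2] for q in zip(xs,ys)],np.float32)*1000
            (cx,cy),(w,h),a=cv2.minAreaRect(P)
            print(n,l,round(m["p"],2),m["rect"],"ctr",round(cx,1),round(cy,1),"wh",round(w),round(h),"ang",round(a,1))
    cv2.imwrite(f"pics/{n}_crop.png",cv2.resize(c["frame"][130:230,280:480] if n=="top" else c["frame"][180:280,190:370],None,fx=4,fy=4,interpolation=cv2.INTER_CUBIC))
```

```text
scene alu_plate 0.91 [237.7, 153.1, 34.6, 26.7] ctr 364.9 -195.7 wh 117 67 ang 75.6
scene alu_plate 0.78 [202.2, 136.5, 21.1, 29.4] ctr 330.7 -356.6 wh 121 64 ang 26.8
scene alu_plate 0.64 [259.4, 230.4, 53.8, 31.5] ctr 624.1 -14.7 wh 87 159 ang 5.8
scene blue_plate 0.78 [273.7, 205.0, 53.9, 26.9] ctr 520.8 4.7 wh 87 160 ang 5.7
top alu_plate 0.93 [438.9, 234.9, 34.7, 43.4] ctr 296.3 -367.9 wh 122 71 ang 28.3
top alu_plate 0.72 [387.7, 233.5, 36.7, 25.7] ctr 328.1 -203.0 wh 115 64 ang 75.3
top alu_plate 0.55 [324.0, 152.2, 44.1, 27.1] ctr 620.3 -18.3 wh 87 159 ang 5.9
top blue_plate 0.62 [321.3, 180.4, 49.4, 27.2] ctr 516.6 0.6 wh 86 160 ang 5.0
```

View pics/top_crop.png

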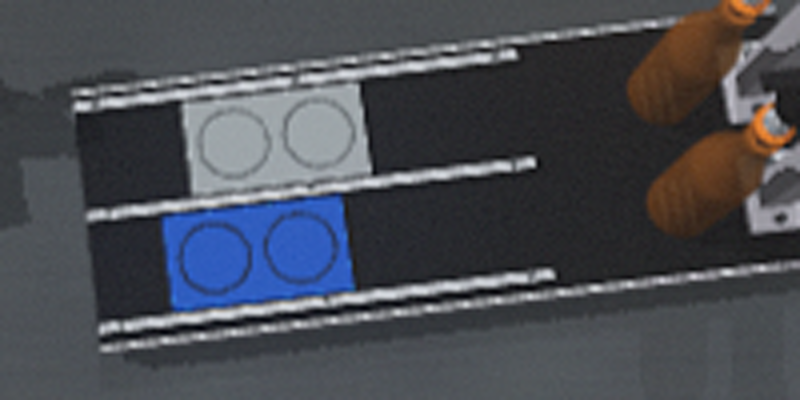

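View pics/scene_crop.png

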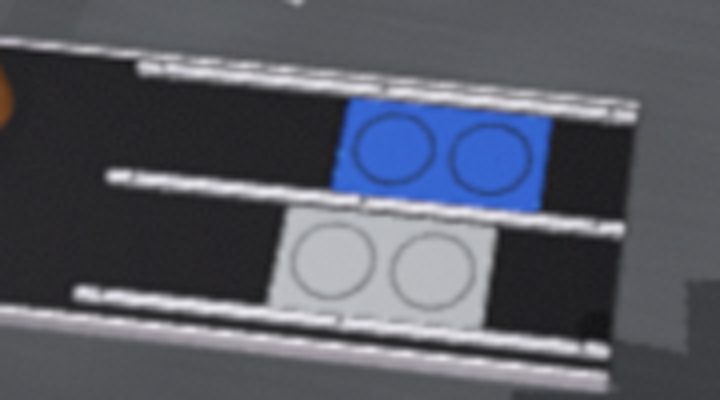

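The far-channel identification holds: 87x159 mm at about 5.8° from the two cameras. Before pushing I'll triangulate the deck end from the rail tips in the crops.

Run:
```python
from h import *
pts={"top":dict(mt=(302,184),ms=(413.7,170.5),ft=(298.7,156.7),fs=(409.2,143.7)),
"scene":dict(mt=(346,237.2),ms=(217,224),ft=(342.2,267.5),fs=(208.7,253.2))}
for n,d in pts.items():
    c=arm.read_camera(n); P={k:at_z(c,v,.05)[:2]*1000 for k,v in d.items()}
    print(n,{k:v.round(1).tolist() for k,v in P.items()})
    for a in "mf":
        v=P[a+"t"]-P[a+"s"]; print("len",np.linalg.norm(v).round(1),"ang",np.degrees(np.arctan2(-v[0],v[1])).round(2))
    print("sep",np.linalg.norm(P["mt"]-P["ft"]).round(1))
```

```text
top {'mt': [553.1, 148.4], 'ms': [592.5, -247.1], 'ft': [653.2, 158.9], 'fs': [691.6, -237.3]}
len 397.4 ang 5.69
len 398.0 ang 5.53
sep 100.7
scene {'mt': [556.6, 156.2], 'ms': [598.5, -241.3], 'ft': [656.3, 165.3], 'fs': [698.3, -231.9]}
len 399.7 ang 6.03
len 399.5 ang 6.02
sep 100.2
```

jog_arm:
  plan:
    - [0.65,-1,0.2,0,0,-0.6]
    - [0.65,-1,0.2,0,0,-0.6]
    - [0.65,-1,0.2,0,0,-0.6]
    - [0.65,-1,0,0,0,-0.6]
    - [0.65,-1,0,0,0,-0.6]
    - [0.65,-1,0,0,0,-0.6]
    - [0.65,-1,0,0,0,-0.6]
    - [0.65,-1,0,0,0,-0.6]
    - [0.65,-1,0,0,0,-0.6]
    - [0.65,-1,0,0,0,-0.6]
  claw: 0.45

```text
t: 2.65
eef_pos: [0.347, 0.3002, 0.2422]
ee_rot: [[0.667, 0.745, 0.003], [0.745, -0.667, 0.003], [0.004, 0.001, -1.0]]
force: [-0.0, 0.2, 0.1]
finger_gap: 0.0395
```

jog_arm:
  plan:
    - [0.64,-1,0,0,0,-0.6]
    - [0.64,-1,0,0,0,-0.6]
    - [0.64,-1,0,0,0,-0.6]
    - [0.64,-1,0,0,0,-0.6]
    - [0.64,-1,0,0,0,-0.6]
    - [0.64,-1,0,0,0,-0.6]
    - [0.64,-1,0,0,0,-0.6]
    - [0.64,-1,0,0,0,-0.6]
    - [0.64,-1,0,0,0,-0.6]
    - [0.64,-1,0,0,0,-0.6]

```text
t: 3.9
eef_pos: [0.5454, -0.0105, 0.2443]
ee_rot: [[0.941, 0.337, 0.01], [0.337, -0.941, 0.002], [0.009, 0.002, -1.0]]
force: [-0.5, 0.5, 0.1]
finger_gap: 0.0394
```

jog_arm:
  plan:
    - [0.6,-0.8,0,0,0.03,-0.6]
    - [0.6,-0.8,0,0,0.03,-0.6]
    - [0.6,-0.8,-0.5,0,0.03,-0.6]
    - [0.6,-0.8,-0.7,0,0.03,-0.6]
    - [0.6,-0.7,-0.7,0,0.02,-0.6]
    - [0,0,-0.7,0,0,0]
    - [0,0,-0.7,0,0,0]
    - [0,0,-0.6,0,0,0]

```text
t: 4.9
eef_pos: [0.6412, -0.1352, 0.1256]
ee_rot: [[0.996, 0.091, 0.004], [0.091, -0.996, -0.001], [0.004, 0.001, -1.0]]
force: [-0.3, -0.3, -0.2]
finger_gap: 0.0394
```

Run:
```python
from h import *
s=arm.state();print(s["eef_pos"].round(4),s["ee_rot"].round(3).tolist())
w=arm.read_camera("wrist");c=arm.read_camera("scene")
cv2.imwrite("pics/pre.png",np.vstack([w["frame"],cv2.resize(c["frame"][150:280,180:388],(640,400))])[:, :][::1][::1] if False else cv2.resize(np.vstack([w["frame"],cv2.resize(c["frame"][150:280,180:388],(640,400))]),(480,600)))
```

```text
[ 0.6412 -0.1352  0.1256] [[0.996, 0.091, 0.004], [0.091, -0.996, -0.001], [0.004, 0.001, -1.0]]
```

View pics/pre.png

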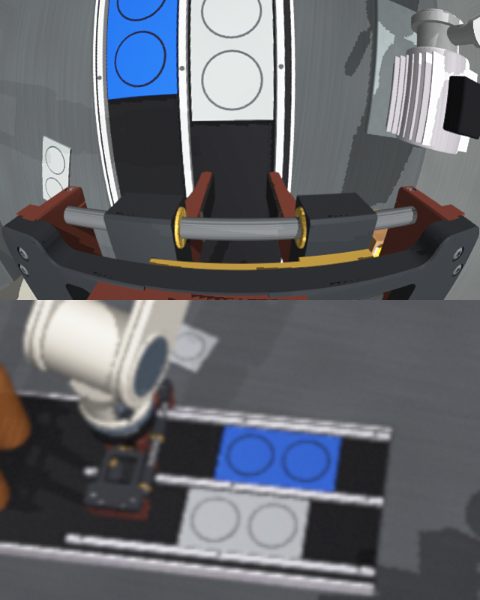

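The wrist view shows both fingers behind the plate, slightly right of the channel middle; plate's rear edge runs from (256,164) to (363,160). I'll check that edge through the fisheye.

```bash
cat >> h.py <<'E'
def fish(c,uv,z):
    R=cv2.Rodrigues(np.array(c["rvec"],float))[0];t=np.array(c["tvec"],float).ravel()
    p=np.array([(uv[0]-c["cx"])/c["fx"],(uv[1]-c["cy"])/c["fy"]]);r=np.linalg.norm(p)
    d=R.T@np.r_[np.sin(r)*p/r,np.cos(r)];o=-R.T@t
    return o+d*(z-o[2])/d[2]
E
python3 - <<'E'
from h import *
w=arm.read_camera("wrist")
for n,q,z in [("rearL",(256,164),.046),("rearR",(362.7,160),.046),("midrail",(242.7,91),.05),("farrail",(374.7,89),.05)]: print(n,(fish(w,q,z)*1000).round(1))
for m in arm.masks_of(w,"alu_plate")[:2]: print(m["p"],m["rect"])
E
```

```text
rearL [ 585.6 -101.9   46. ]
rearR [669.7 -91.4  46. ]
midrail [572.  -44.8  50. ]
farrail [672.6 -35.   50. ]
0.85 [56.3, 182.9, 36.0, 83.6]
0.63 [256.8, 0.0, 109.3, 162.1]
```

jog_arm:
  plan:
    - [-0.25,0.1,-0.7,0,0.03,0.1]
    - [0,0.1,-0.7,0,0.02,0]
    - [0,0,-0.5,0,0,0]
    - [0,0,0,0,0,0]

```text
t: 5.6
eef_pos: [0.6369, -0.129, 0.0712]
ee_rot: [[0.995, 0.1, 0.007], [0.1, -0.995, -0.002], [0.007, 0.003, -1.0]]
force: [0.4, -0.8, -0.3]
finger_gap: 0.0397
```

jog_arm:
  plan:
    - [-0.18,0,-0.4,0,0.08,0]
    - [0,0,-0.4,0,0,0]
    - [0,0,0,0,0,0]

```text
t: 5.98
eef_pos: [0.6318, -0.1293, 0.0464]
ee_rot: [[0.995, 0.1, 0.002], [0.1, -0.995, -0.003], [0.001, 0.003, -1.0]]
force: [0.1, 0.1, -0.1]
finger_gap: 0.0396
```

jog_arm:
  plan:
    - [0,0,-0.12,0,0,0]
    - [0,0,0,0,0,0]
    - [-0.02,0.2,0,0,0,0]
    - [-0.02,0.2,0,0,0,0]
    - [-0.02,0.2,0,0,0,0]
    - [-0.02,0.2,0,0,0,0]
    - [-0.02,0.2,0,0,0,0]
    - [-0.02,0.2,0,0,0,0]

```text
t: 6.98
eef_pos: [0.6289, -0.0913, 0.0436]
ee_rot: [[0.995, 0.1, 0.004], [0.1, -0.995, -0.004], [0.003, 0.004, -1.0]]
force: [-0.6, -1.8, -0.5]
finger_gap: 0.0398
```

jog_arm:
  plan:
    - [-0.02,0.2,-0.03,0,0.03,0]
    - [-0.02,0.25,-0.01,-0.03,0,0]
    - [-0.025,0.25,0,0,0,0]
    - [-0.025,0.25,0,0,0,0]
    - [-0.025,0.25,0,0,0,0]
    - [-0.025,0.25,0,0,0,0]
    - [-0.025,0.25,0,0,0,0]
    - [-0.025,0.25,0,0,0,0]
    - [-0.025,0.25,0,0,0,0]

```text
t: 8.1
eef_pos: [0.6227, -0.0213, 0.0431]
ee_rot: [[0.995, 0.1, 0.003], [0.1, -0.995, -0.007], [0.002, 0.007, -1.0]]
force: [-0.4, -1.9, 0.4]
finger_gap: 0.0395
```

```bash
cat > m.py <<'E'
from h import *
s=arm.state();print(s["eef_pos"].round(4),s["force"].round(1))
E0={"top":(603.2,153.7),"scene":(606.5,160.7)}
u=np.array([-.101,.995])
for n in ["scene","top"]:
    c=arm.read_camera(n)
    for l in ["alu_plate","blue_plate"]:
      for m in arm.masks_of(c,l)[:5]:
        ys,xs=np.nonzero(m["mask"])
        P=np.array([at_z(c,q,.046)[:2] for q in zip(xs,ys)],np.float32)*1000
        (cx,cy),(w,h),a=cv2.minAreaRect(P)
        if cx<480: continue
        pr=(P-np.array(E0[n]))@u
        print(n,l,"ctr",round(cx,1),round(cy,1),"wh",round(w),round(h),"ang",round(a,1),"front past end",np.percentile(pr,99.5).round(1),"rear",pr.min().round(1))
    cv2.imwrite(f"pics/m_{n}.png",cv2.resize(c["frame"][110:230,260:460] if n=="top" else c["frame"][170:290,190:390],None,fx=3,fy=3,interpolation=cv2.INTER_CUBIC))
cv2.imwrite("pics/m_%d.png"%(s["t"]*100),np.hstack([cv2.resize(cv2.imread(f"pics/m_{n}.png"),(400,240)) for n in("scene","top")]))
cv2.imwrite("pics/w_%d.png"%(s["t"]*100),arm.read_camera("wrist")["frame"]);print(s["t"])
E
python3 m.py
```

```text
[ 0.6227 -0.0213  0.0431] [-0.4 -1.9  0.4]
scene alu_plate ctr 614.7 74.6 wh 93 158 ang 6.5 front past end -9.1 rear -166.1
scene blue_plate ctr 516.4 35.6 wh 91 100 ang 6.2 front past end -66.3 rear -165.4
top alu_plate ctr 618.0 90.8 wh 114 81 ang 89.3 front past end -6.4 rear -121.9
8.1
```

jog_arm:
  plan:
    - [-0.025,0.25,0,0.04,0.02,0]
    - [-0.025,0.25,0,0.04,0,0]
    - [-0.025,0.25,0,0,0,0]
    - [-0.025,0.25,0,0,0,0]
    - [-0.025,0.25,0,0,0,0]
    - [-0.015,0.15,0,0,0,0]
    - [-0.01,0.1,0,0,0,0]
    - [0,0,0,0,0,0]

```text
t: 9.45
eef_pos: [0.6178, 0.0261, 0.0428]
ee_rot: [[0.995, 0.1, 0.001], [0.1, -0.995, -0.0], [0.001, 0.0, -1.0]]
force: [0.3, 0.2, 0.6]
finger_gap: 0.0395
```

```bash
python3 m.py
```

```text
[0.6178 0.0261 0.0428] [0.3 0.2 0.6]
scene alu_plate ctr 611.8 123.2 wh 89 151 ang 6.0 front past end 36.8 rear -113.5
scene blue_plate ctr 521.5 4.5 wh 86 160 ang 5.8 front past end -67.3 rear -226.9
top alu_plate ctr 607.4 140.4 wh 86 112 ang 3.1 front past end 40.6 rear -71.3
top alu_plate ctr 615.2 -277.1 wh 360 810 ang 17.8 front past end -29.8 rear -808.5
9.45
```

jog_arm:
  plan:
    - [-0.015,0.15,0,0,0,0]
    - [-0.015,0.15,0,0,0,0]
    - [-0.01,0.12,0,0,0,0]
    - [0,0,0,0,0,0]

```text
t: 10.3
eef_pos: [0.6166, 0.0387, 0.0429]
ee_rot: [[0.995, 0.099, 0.001], [0.099, -0.995, -0.001], [0.001, 0.001, -1.0]]
force: [-0.1, -0.6, -0.4]
finger_gap: 0.0394
```

```bash
python3 m.py; ls pics
```

```text
[0.6166 0.0387 0.0429] [-0.1 -0.6 -0.4]
scene alu_plate ctr 610.4 136.7 wh 87 149 ang 5.7 front past end 49.2 rear -98.6
scene blue_plate ctr 523.0 4.4 wh 86 162 ang 7.5 front past end -67.2 rear -227.4
top alu_plate ctr 607.1 155.2 wh 107 85 ang 88.9 front past end 53.3 rear -53.2
top alu_plate ctr 616.6 -274.4 wh 360 810 ang 17.5 front past end -20.3 rear -808.9
10.3
m_1030.png
m_810.png
m_944.png
m_scene.png
m_top.png
pre.png
scene0.png
scene_crop.png
top0.png
top_crop.png
w_1030.png
w_810.png
w_944.png
```

Both cameras agree on about 50 mm of overhang. I'll back off, then rise clear and verify.

jog_arm:
  plan:
    - [0.04,-0.4,0,0,0,0]
    - [0.05,-0.5,0.1,0,0,0]
    - [0.05,-0.5,0.6,0,0,0]
    - [0.05,-0.5,1,0,0,0]
    - [0.05,-0.5,1,0,0,0]
    - [0.05,-0.5,1,0,0,0]
    - [0.05,-0.5,1,0,0,0]
    - [0,-0.3,0.5,0,0,0]
    - [0,0,0,0,0,0]

```text
t: 11.78
eef_pos: [0.6273, -0.0848, 0.2109]
ee_rot: [[0.996, 0.094, 0.006], [0.094, -0.996, -0.002], [0.006, 0.003, -1.0]]
force: [-0.0, -0.6, -0.6]
finger_gap: 0.0395
```

```bash
python3 m.py; ls -t pics|head -3; cp pics/m_scene.png pics/final.png
```

```text
[ 0.6273 -0.0848  0.2109] [-0.  -0.6 -0.6]
scene alu_plate ctr 610.9 131.6 wh 89 160 ang 5.5 front past end 49.9 rear -109.7
scene blue_plate ctr 520.6 5.6 wh 87 161 ang 6.0 front past end -67.1 rear -226.3
top alu_plate ctr 607.4 128.3 wh 92 161 ang 4.4 front past end 53.6 rear -106.8
top alu_plate ctr 680.4 -388.5 wh 65 128 ang 48.8 front past end -492.0 rear -605.6
top blue_plate ctr 513.5 20.0 wh 89 120 ang 6.4 front past end -65.3 rear -183.3
11.775
w_1177.png
m_1177.png
m_top.png
```

View pics/final.png

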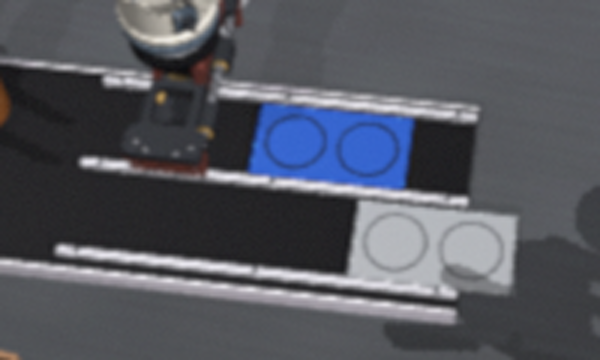

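The plate lies flat in its channel and sticks out past the end, from about crop column 460 to 515. The blue plate hasn't moved and the gripper is clear, so I'm handing in.

```bash
python3 -c "
from bench import arm
print(arm.close_job())"
```

```text
the job is handed in; nothing more can be done
None
```

I pushed the large bare aluminium plate, which lay in the far channel, about 145 mm along the channel with the fingers held apart. I then backed the gripper off and raised it clear, and handed the job in at about 12 s of the 50 s allowed.

**Overhang:** the last checks put it at about 50 mm on the scene camera and about 54 mm on the top camera. The arm's own travel gives about 52 mm. These differ by about 4 mm, with camera calibration good to about 2 mm.

**Plate:** it lies flat and aligned with the rails. The reported pushing force was about 2 N.

**Other things:** the blue plate's position was unchanged on the scene camera. On the top camera the arm partly hid it, but its visible front edge fits. I did not measure the bottles, cup and wrench again at the end, but the arm's path stayed well away from them.

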